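# Top a kiln pier level with a tapered firebrick

## Task

Finish the little kiln pier so that a shelf can lie level on it: set the loose tapered brick on the pier's sloping top, broad face down, thick end over the low end, centred and in line, so that the new top is level. The brick stands on its narrow side, so first lay it in the V of the wooden cradle, let go there, and take it again across its width. Set it down gently everywhere, never let it tumble, and leave the bowl, jar and brush where they are.

Things in the scene. Friction and masses are not known exactly. Their poses are not given: they have to be found in the camera images.
- brick: Loose tapered firebrick, ~0.3 kg, 120 mm long (x), 50 mm wide (z), thickness (y) 24 mm at the thin end, 41 at the thick end, 32.5 mid-length. Origin at its centre; x points to the thick end; y is square to the mid-plane, so each broad face slopes 4 degrees to x; z joins the two parallel wedge-shaped sides. Mirror-alike in y and z. It starts standing on one such side, z up, 50 mm tall.
- brick_thick (a point): Centre of the brick's thick end face, 60 mm from the brick's origin along its x.
- cradle: Fixed wooden cradle: base 130 x 110 x 14 mm, origin centred underneath, x along the trough, z up. Two V-notched cheeks, 12 mm thick, at x = +-46 mm, open between them. The V's walls rise 45 degrees to +y and -y, 49 mm long, top at 110 mm. The brick lies along it, a side on one wall, a broad face on the other, its origin then 104 mm above the cradle's.
- cradle_v (a point): Middle of the bottom line of the cradle's V, 75 mm above the cradle's origin.
- pier: Fixed firebrick pier: flat courses 150 x 64 x 30 and 140 x 56 x 33 mm, then a narrow tapered brick 120 mm long (x), 40 mm wide (y), whose top rises 8 degrees towards +x: 88 mm above the origin at the low end (-x), 105 mm at the high end. Origin centred under the lowest course, which may be let into the bench by up to 20 mm; z up.
- pier_top (a point): Middle of the pier's sloping top face, 96.5 mm above the pier's origin. Rightly placed, the brick's origin is about 16 mm straight above this point.
- bowl: Bystander: terracotta bowl, 90 mm across, 50 mm high. Origin under its centre.
- jar: Bystander: white jar, 56 mm across, 75 mm high. Origin under its centre.
- brush: Bystander: brush about 140 mm long, lying flat along its x.
Not all that is in view belongs to the job. Leave any black or turquoise look-alike of the brick alone. Several things look just like the cradle: the one meant starts farthest to the robot's left.

How it is judged:
By the outcome, as a careful person would: the job done as asked, in the order asked, and still so for the second after the job is handed in, with the robot touching nothing.
It also fails if it takes over 54 s, if anything falls off the work surface, if the arm or the gripper's body presses on something with over 40 N, if the wrist force passes 120 N, or if a joint passes its speed limit or range.

## Robot

A 7-joint arm with a two-finger parallel gripper is mounted at the origin on the work surface. World frame = base frame: x ahead of the robot, y to its left, z up, the work surface at z = 0. Lengths are in m, angles in rad, forces in N, time in s.
With the tool pointing down it reaches from about 0.425 to 0.875 m from the base axis. Payload 4.7 kg.
Tool frame: the origin (TCP) lies at the very end of the fingers, on their centre line; the grasp point (between the pads) lies 19 mm behind it; z points along the fingers, y is the line along which they close (so a half turn about z gives the same grasp; the last joint's range is limited). The gripper opens to 87 mm and grips with 3 to 60 N. Pads are 19 mm wide; open, the fingers measure 117 mm over their backs; the gripper's body (75 mm by 190 mm) begins 51 mm behind the grasp point.
Start: joints at [1.191, 0.321, -0.07, 1.45, 0.023, 1.371, -0.057], TCP at [0.249, -0.6, 0.223] pointing down, gripper open.
Joint ranges: [-2.86, 2.86], [-0.3, 2.09], [-1.38, 1.24], [0.06, 2.45], [-1.56, 4.7], [0.09, 2.05], [-2.69, 2.69]. Speed limits (rad/s): [2.57, 2.57, 3.14, 3.14, 3.14, 3.14, 3.14].

## Interface

Orientations are given as a rotation vector (axis times angle).
In Python, from bench import ctrl gives the robot as it stands.
- The arm moves only by the shell command python3 -m jog 'ROWS' [FORCE]. ROWS is JSON, a list that holds one entry, the list of rows, each a list of 7 numbers: the shift along the tool's x, y, z in mm, then the turn, a rotation vector about the tool's x, y, z in degrees, then the finger opening in mm, from 0 to 87. A call has 1 to 10 rows; each row is the pose to reach, as a shift and turn from the pose commanded when the call began, along the tool's axes at that moment; what a row does not reach only later rows make up. A row lasts 1/10 s, in which the tool goes at most 50 mm and 8.59 degrees, less where a joint would pass 70% of its speed; a pose out of reach is approached as far as the arm can. A call with a gripper value outside its range is refused whole. The fingers move at their own pace and stop on an object; FORCE is the grip in N (left out, the last holds). Time passes only in rows, so rows that repeat a pose let the fingers close. It gives the time, the measured TCP pose, the force, the opening and the grip force at its end, in the units of the state.
- ctrl.get_state(): the state, without advancing time (a new reading comes with each control period).
- ctrl.get_image(name): name is "scene" or "top" or "wrist"; returns a dict with "image" (420x560x3 uint8, red, green, blue), "depth" (420x560 float32, m along the optical axis (not along the pixel's ray), 0 where there is no reading), "fov_y" (degrees; the focal length in pixels is half the picture's height over the tangent of half this angle, whatever the lens; pixels are square), "cx", "cy" (the principal point, pixels), "k1" (the pictures are not rectified: a ray, as slopes to the right and down, at radius r is drawn at 1 + k1 r^2 times it, then the intrinsics apply), "rvec" (rotation vector, rad) and "tvec" (3), from world to camera coordinates, as OpenCV has them. Camera axes: x right, y down, z forward; pixel columns grow to the right and rows downward; lengths in m; the calibration is good to about 2 mm. A picture is of the moment at which its call begins.
- ctrl.close_job(): hands the job in; it is judged then, once.
The state is a dict: "time": time; "joint_positions": joint angles; "qd": joint speeds; "joint_torque": joint torques, N m; "position": TCP position; "tool_rot": TCP orientation; "ft_force": force on the tool from outside, world axes, zero at the start; "torque": the same for the moment, N m; "grip_width": opening from 0.0 (shut) to 1.0 (fully open); "grip_force": force on a finger pad.
Only numpy, scipy, OpenCV 4.12 (cv2) and the standard library are available. Lean on these libraries where they do the work, as an engineer would, in place of code of your own. Each camera call takes 0.05 s, during which the arm holds its last target. There are 200 camera calls.

## Working session

There is one attempt and no reset: what is moved stays moved. The work goes in short steps, Python scripts to look and compute and a shell command to move; the robot and the scene stay as the last step left them, time stands still between calls to the robot, and variables do not carry over. Pictures are saved under pics/ and viewed, at most 10 in all, crops included, and the job is handed in when it is done.

```bash
ls; mkdir -p pics; cat > h.py <<'E'
import numpy as np, cv2, pickle
from bench import ctrl
from scipy.spatial.transform import Rotation as R
def grab(n):
    d=ctrl.get_image(n); pickle.dump(d,open(f'{n}.pkl','wb')); return d
def load(n): return pickle.load(open(f'{n}.pkl','rb'))
def K(d):
    f=d['image'].shape[0]/2/np.tan(np.radians(d['fov_y'])/2)
    return np.array([[f,0,d['cx']],[0,f,d['cy']],[0,0,1]]),np.array([d['k1'],0,0,0.])
def rays(d,px):
    k,c=K(d); u=cv2.undistortPoints(np.array(px,float).reshape(-1,1,2),k,c)[:,0]
    M=R.from_rotvec(np.ravel(d['rvec'])).as_matrix(); o=-M.T@np.ravel(d['tvec'])
    return o,np.c_[u,np.ones(len(u))]@M
def plane(d,px,z):
    o,r=rays(d,px); return o+r*((z-o[2])/r[:,2])[:,None]
def deproj(d,px):
    o,r=rays(d,px); p=np.array(px).round().astype(int)
    return o+r*d['depth'][p[:,1],p[:,0]][:,None]
def cloud(d):
    h,w=d['depth'].shape; g=np.mgrid[0:h,0:w]; px=np.c_[g[1].ravel(),g[0].ravel()]
    P=deproj(d,px); P[d['depth'].ravel()==0]=np.nan; return P.reshape(h,w,3)
def proj(d,P):
    k,c=K(d); return cv2.projectPoints(np.array(P,float).reshape(-1,1,3),np.array(d['rvec'],float),np.array(d['tvec'],float),k,c)[0][:,0]
def save(d,f): cv2.imwrite('pics/'+f,d['image'][...,::-1])
E
python3 - <<'E'
from h import *
for n in ('scene','top'):
    d=grab(n); save(d,n+'1.png'); print(n,d['fov_y'],d['k1'],rays(d,[[280,210]]),(d['depth']>0).mean())
print(ctrl.get_state())
E
```

```text
pics
scene 53.08183919197526 -0.05350346378133853 (array([ 1.18513323, -0.14246974,  0.68295202]), array([[-0.72845315,  0.18618217, -0.65935551]])) 0.9959481292517007
top 54.13170699209496 -0.11293879508504041 (array([0.34538338, 0.00650465, 1.08676868]), array([[ 0.1772285 , -0.00352423, -0.98423635]])) 0.9957015306122449
{'time': 0.1, 'joint_positions': array([ 1.19108352,  0.32174501, -0.07010349,  1.45157329,  0.02258245,
        1.37080257, -0.05690467]), 'qd': array([ 0.00049141, -0.0021584 , -0.00117948, -0.00339426,  0.00086676,
       -0.00201438, -0.00058125]), 'joint_torque': array([ 8.85652639e-05, -4.92572093e+01, -4.05416228e-01, -3.13396347e+01,
       -6.41111308e-02,  3.95414466e-02,  3.47153934e-05]), 'position': array([ 0.2491897 , -0.59978755,  0.22156336]), 'tool_rot': array([-3.07921492e+00, -6.14337421e-01,  6.44499579e-04]), 'ft_force': array([0.16690328, 0.4105327 , 0.11362977]), 'torque': array([ 0.06360663,  0.00092769, -0.05163701]), 'grip_force': 0.0, 'grip_width': 1.0002363587593608}
```

View pics/top1.png

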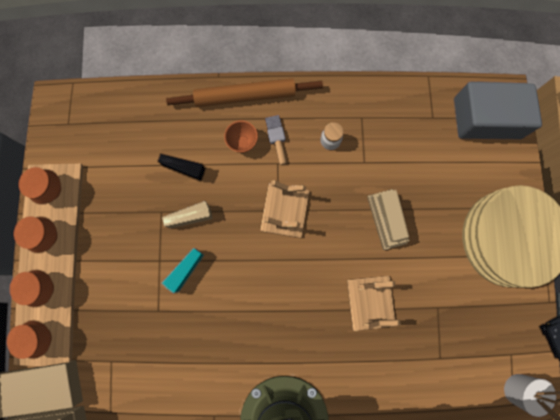

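View pics/scene1.png

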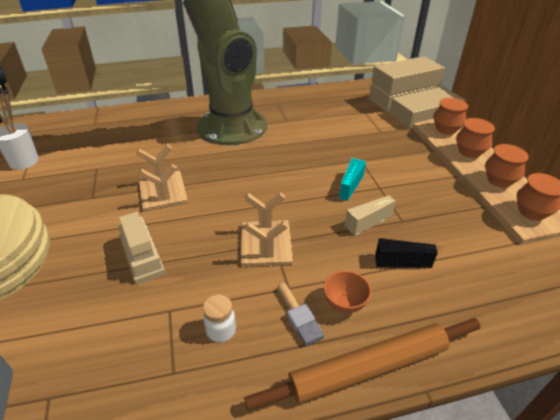

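The top view shows the brick at (186,215), the pier at (390,218), the cradles at (286,210) and (372,302), the bowl at (241,137), the jar at (332,136) and the brush at (277,140). Left of the robot is left in this picture, so the cradle meant is the one at (286,210).

```bash
cat > m.py <<'E'
from h import *
for n in ('top','scene'):
    d=load(n); P=cloud(d); hsv=cv2.cvtColor(d['image'],cv2.COLOR_RGB2HSV)
    def reg(x0,y0,r,zlo,zhi):
        return (abs(P[...,0]-x0)<r)&(abs(P[...,1]-y0)<r)&(P[...,2]>zlo)&(P[...,2]<zhi)
    dt=load('top')
    cs={k:deproj(dt,[v])[0] for k,v in dict(brick=(186,215),cradle=(286,222),pier=(390,218),bowl=(241,137),jar=(332,136),brush=(277,140)).items()}
    if n=='top': print({k:v.round(3) for k,v in cs.items()})
    for name,zl,zh,r in (('brick',.042,.06,.09),('pier',.06,.12,.11),('cradle',.009,.02,.10),('cradle',.085,.125,.10)):
        c=cs[name]; m=reg(c[0],c[1],r,zl,zh); m=cv2.morphologyEx(m.astype(np.uint8),cv2.MORPH_OPEN,np.ones((2,2)))>0
        Q=P[m]; 
        if len(Q)<10: print(n,name,len(Q)); continue
        rc=cv2.minAreaRect((Q[:,:2]*1000).astype(np.float32))
        print(n,name,len(Q),np.round(rc[0],1),np.round(rc[1],1),'ang',round(rc[2],1),'z',np.percentile(Q[:,2],[2,50,98]).round(4))
        if name=='pier': 
            A=np.c_[Q[:,:2]-Q[:,:2].mean(0),np.ones(len(Q))]; s=np.linalg.lstsq(A,Q[:,2],rcond=None)[0]
            print('  plane grad',s,'slope deg',np.degrees(np.arctan(np.hypot(*s[:2]))),'dir',np.degrees(np.arctan2(s[1],s[0])),'res',np.std(A@s-Q[:,2]))
E
python3 m.py
python3 - <<'E'
from h import *
d=load('top'); im=d['image']
a=cv2.resize(im[180:250,150:420],None,fx=2.9,fy=4-1.1,interpolation=cv2.INTER_CUBIC)
s=load('scene')['image']
b=cv2.resize(s[170:300,100:420],None,fx=2.44,fy=2.44,interpolation=cv2.INTER_CUBIC)
w=min(a.shape[1],b.shape[1]); cv2.imwrite('pics/crop.png',np.vstack([a[:,:w],b[:,:w]])[...,::-1])
print(a.shape,b.shape)
E
```

```text
{'brick': array([0.522, 0.245, 0.049]), 'cradle': array([ 0.496, -0.011,  0.083]), 'pier': array([ 0.502, -0.271,  0.083]), 'bowl': array([0.747, 0.108, 0.007]), 'jar': array([ 0.721, -0.135,  0.075]), 'brush': array([0.734, 0.008, 0.015])}
top brick 572 [512.4 234.3] [114.6 115.1] ang 51.9 z [nan nan nan]
top pier 874 [ 510.7 -293.4] [121.8  63.5] ang 20.9 z [nan nan nan]
 ** On entry to DLASCL parameter number  4 had an illegal value
 ** On entry to DLASCL parameter number  4 had an illegal value
(203, 783, 3) (317, 781, 3)Traceback (most recent call last):
  File "m.py", line 16, in <module>
    A=np.c_[Q[:,:2]-Q[:,:2].mean(0),np.ones(len(Q))]; s=np.linalg.lstsq(A,Q[:,2],rcond=None)[0]
                                                        ~~~~~~~~~~~~~~~^^^^^^^^^^^^^^^^^^^^^
    x, resids, rank, s = _umath_linalg.lstsq(a, b, rcond,
                         ~~~~~~~~~~~~~~~~~~~^^^^^^^^^^^^^
                                             signature=signature)
                                             ^^^^^^^^^^^^^^^^^^^^
    raise LinAlgError("SVD did not converge in Linear Least Squares")
numpy.linalg.LinAlgError: SVD did not converge in Linear Least Squares
```

View pics/crop.png

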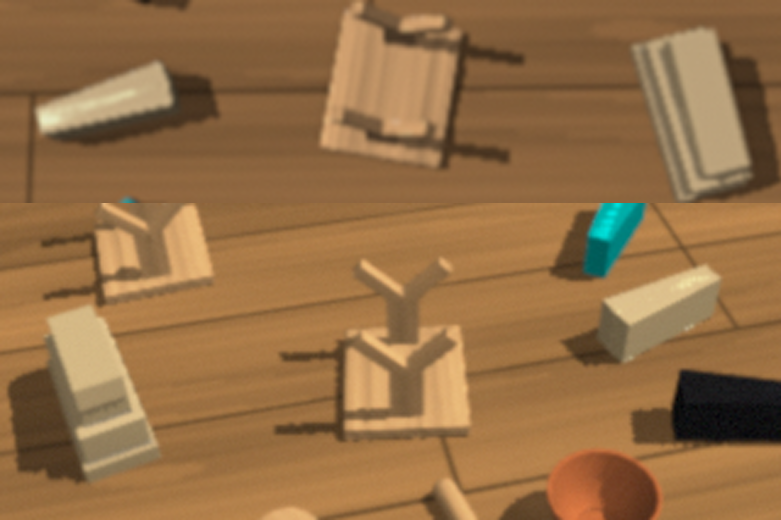

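The crop confirms the thick end of the brick points towards the cradle (right in the top view). The cradle's trough runs roughly along world x.

```bash
sed -i 's/        Q=P\[m\]; /        m\&=np.isfinite(P[...,2]); n_,lab,st,_c=cv2.connectedComponentsWithStats(m.astype(np.uint8)); m=(lab==1+st[1:,4].argmax()) if zl<.08 else m; Q=P[m]/; s#Q=P\[m\]/#Q=P[m]#' m.py; python3 m.py
```

```text
{'brick': array([0.522, 0.245, 0.049]), 'cradle': array([ 0.496, -0.011,  0.083]), 'pier': array([ 0.502, -0.271,  0.083]), 'bowl': array([0.747, 0.108, 0.007]), 'jar': array([ 0.721, -0.135,  0.075]), 'brush': array([0.734, 0.008, 0.015])}
top brick 564 [516.4 250.2] [ 37.7 128.6] ang 19.6 z [0.0266 0.0494 0.0538]
top pier 868 [ 515.8 -295.6] [129.9  75.1] ang 12.1 z [0.0001 0.0823 0.0925]
  plane grad [-0.01717867  0.60068862  0.07861871] slope deg 31.003097788531583 dir 91.63811499460431 res 0.013967749880270438
top cradle 1534 [535.8 -12.4] [110.4 129.3] ang 79.6 z [-0.0007  0.0136  0.0784]
top cradle 295 [547.4 -14.1] [ 90.5 125.4] ang 79.4 z [0.0121 0.0983 0.1093]
scene brick 584 [511.8 270.4] [ 37.7 173.9] ang 19.8 z [0.0364 0.0498 0.0526]
scene pier 898 [ 467.7 -288.7] [209.9  43.9] ang 12.9 z [0.0514 0.0834 0.0926]
  plane grad [ 0.07251714 -0.15161813  0.08117098] slope deg 9.54041478473417 dir -64.4387684085825 res 0.009841559345909748
scene cradle 1043 [540.8  -7.5] [110.4 125.3] ang 79.8 z [0.0021 0.0144 0.0313]
scene cradle 474 [479.    5.6] [ 99.4 229.3] ang 78.8 z [0.001  0.0957 0.1093]
```

```bash
cat > m2.py <<'E'
from h import *
dt=load('top')
for n in ('top','scene'):
    d=load(n); P=cloud(d); im=d['image']
    for name,c,zl,zh,r in (('brick',(.517,.25),.044,.056,.09),('pier',(.505,-.29),.062,.105,.11),('pier_c1',(.505,-.29),.0,.1,.11),('cradle',(.538,-.01),.009,.02,.075),('crTop',(.538,-.01),.1,.115,.075)):
        m=(abs(P[...,0]-c[0])<r)&(abs(P[...,1]-c[1])<r)&(P[...,2]>zl)&(P[...,2]<zh)
        if name=='pier_c1': m&=(P[...,2]>.004)
        nn,lab,st,ct=cv2.connectedComponentsWithStats(m.astype(np.uint8),connectivity=4)
        for i in ([1+st[1:,4].argmax()] if name!='crTop' else [j for j in range(1,nn) if st[j,4]>8]):
            mm=lab==i; Q=P[mm]
            if name=='pier':   # robust plane
                k=np.ones(len(Q),bool)
                for _ in range(12):
                    mu=Q[k,:2].mean(0); A=np.c_[Q[:,:2]-mu,np.ones(len(Q))]; s=np.linalg.lstsq(A[k],Q[k,2],rcond=None)[0]; e=A@s-Q[:,2]; k=abs(e)<max(.0025,1.5*np.std(e[k]) )
                Q=Q[k]; print('  grad',s.round(4),'slope',np.degrees(np.arctan(np.hypot(*s[:2]))).round(2),'dir',np.degrees(np.arctan2(s[1],s[0])).round(1),'mu',mu,'n',k.sum())
            rc=cv2.minAreaRect((Q[:,:2]*1000).astype(np.float32))
            print(n,name,len(Q),np.round(rc[0],1),np.round(rc[1],1),'ang',round(rc[2],1),'z',np.percentile(Q[:,2],[2,50,98]).round(4),'mean',Q.mean(0).round(4))
            if name=='brick':
                hull=cv2.minAreaRect((Q[:,:2]*1000).astype(np.float32)); print(cv2.boxPoints(hull).round(1).tolist())
E
python3 m2.py
```

```text
top brick 559 [523.1 247.8] [ 39.5 119. ] ang 15.1 z [0.0457 0.0498 0.0538] mean [0.5241 0.2421 0.0498]
[[488.6000061035156, 300.1000061035156], [519.5999755859375, 185.10000610351562], [557.7000122070312, 195.39999389648438], [526.7000122070312, 310.3999938964844]]
  grad [0.1435 0.0347 0.0837] slope 8.4 dir 13.6 mu [ 0.51051388 -0.28106033] n 635
top pier 635 [ 509.7 -281.8] [118.8  42.5] ang 14.2 z [0.0744 0.0839 0.0927] mean [ 0.5105 -0.2811  0.0837]
top pier_c1 1603 [ 512.6 -288.9] [151.8  86.5] ang 12.7 z [0.0086 0.0734 0.0921] mean [ 0.5042 -0.2719  0.0611]
top cradle 1577 [537.4  -9.2] [110.1 129.6] ang 79.6 z [0.0099 0.0137 0.0178] mean [ 0.5361 -0.0097  0.0137]
top crTop 38 [588.9  15.7] [18.1 11.2] ang 85.1 z [0.1001 0.1051 0.1098] mean [0.5889 0.0158 0.105 ]
top crTop 38 [576.6 -51.2] [19.2 12.1] ang 75.8 z [0.1009 0.1039 0.1094] mean [ 0.5761 -0.0512  0.104 ]
top crTop 42 [498.9  33.4] [17.9 12.5] ang 81.2 z [0.1003 0.1047 0.1104] mean [0.4988 0.0334 0.1045]
top crTop 39 [486.5 -34. ] [19.4 11.8] ang 75.5 z [0.1004 0.1044 0.1095] mean [ 0.4858 -0.0343  0.1048]
scene bric
[... 386 characters left out ...]
9 z [0.0754 0.085  0.0927] mean [ 0.5133 -0.2809  0.0847]
scene pier_c1 1980 [ 511.9 -281.4] [148.5  65. ] ang 13.7 z [0.0082 0.0522 0.0919] mean [ 0.5416 -0.2755  0.0567]
scene cradle 1233 [539.  -10.2] [109.5 132. ] ang 79.6 z [0.0103 0.0143 0.017 ] mean [ 0.5617 -0.0165  0.0143]
scene crTop 46 [499.5  31.6] [19.9 13.3] ang 86.6 z [0.1003 0.1045 0.1094] mean [0.4999 0.031  0.1046]
scene crTop 43 [486.7 -35.9] [17.4 12.8] ang 79.2 z [0.1001 0.1049 0.1096] mean [ 0.4877 -0.0361  0.1048]
scene crTop 55 [588.   15.7] [18.2 14.1] ang 76.4 z [0.1001 0.1041 0.1097] mean [0.5903 0.015  0.1046]
scene crTop 57 [576.4 -51.8] [18.1 15.2] ang 80.0 z [0.1004 0.104  0.1095] mean [ 0.5776 -0.0521  0.1045]
```

```bash
cat >> h.py <<'E'
def tool(x_yaw, tilt=0, spin=0):
    """tool down with x at yaw (deg), then turned about own x by tilt, then own z by spin"""
    a=np.radians(x_yaw); X=np.array([np.cos(a),np.sin(a),0]); Z=np.array([0,0,-1.]); 
    return R.from_matrix(np.c_[X,np.cross(Z,X),Z])*R.from_euler('XZ',[tilt,spin],degrees=True)
def go(p,r,gp=True):
    """row (mm,deg) that brings the grasp point (gp) or TCP to p with orientation r"""
    s=ctrl.get_state(); c=R.from_rotvec(s['tool_rot']); p=np.array(p,float)
    if gp: p=p+r.apply([0,0,.019])
    print('t',round(s['time'],1),'row',(c.inv().apply(p-s['position'])*1000).round(1),np.degrees((c.inv()*r).as_rotvec()).round(1),'TCPnow',s['position'].round(4),'F',s['ft_force'].round(1),'w',round(s['grip_width']*87,1),s['grip_force'],'q',s['joint_positions'].round(2))
E
python3 - <<'E'
from h import *
for n in('top','scene'):
    d=load(n);P=cloud(d)
    m=(abs(P[...,0]-.52)<.09)&(abs(P[...,1]-.25)<.09)&(P[...,2]>.044)&(P[...,2]<.056)
    _,lab,st,_=cv2.connectedComponentsWithStats(m.astype(np.uint8),connectivity=4); m=lab==1+st[1:,4].argmax()
    px=np.argwhere(m)[:,::-1]; Q=plane(d,px,.05)[:,:2]
    w=np.full(len(Q),1.); c=Q.mean(0); u,s,v=np.linalg.svd(Q-c); a=v[0]*(-np.sign(v[0,1])); n2=np.array([-a[1],a[0]])
    x=(Q-c)@a; y=(Q-c)@n2; mid=(x.max()+x.min())/2
    print(n,'yaw',np.degrees(np.arctan2(a[1],a[0])),'len',np.ptp(x),'mid',c+a*mid, 'w thin/thick',[np.ptp(y[abs(x-q)<.012]) for q in(x.min()+.02,x.max()-.02)])
go([.522,.247,.13],tool(106))
E
```

```text
top yaw -74.79502210222702 len 0.11940958444454625 mid [0.52258335 0.24740482] w thin/thick [np.float64(0.027189709286480207), np.float64(0.039162366408458577)]
scene yaw -73.1196468347673 len 0.12586463206730775 mid [0.52402609 0.2462403 ] w thin/thick [np.float64(0.03058562349860733), np.float64(0.043746047876889904)]
t 0.1 row [ 576.9 -677.1  111.7] [ -0.1  -0.1 -83.4] TCPnow [ 0.2492 -0.5998  0.2216] F [0.2 0.4 0.1] w 87.0 0.0 q [ 1.19  0.32 -0.07  1.45  0.02  1.37 -0.06]
```

```bash
python3 -m jog '[[[20,-15,-20,0,0,-4,87],[60,-45,-50,0,0,-12,87],[105,-82,-50,0,0,-20,87],[150,-120,-50,0,0,-28,87],[190,-155,-50,0,0,-36,87],[230,-190,-50,0,0,-44,87],[270,-220,-50,0,0,-52,87],[310,-255,-50,0,0,-60,87],[350,-285,-50,0,0,-68,87],[390,-320,-50,0,0,-76,87]]]'
python3 - <<'E'
from h import *
go([.523,.247,.13],tool(105.7))
E
```

```text
time: 1.1
position: [0.4702, -0.1859, 0.2724]
tool_rot: [2.043, 2.387, -0.001]
ft_force: [1.2, -0.6, -0.7]
grip_width: 1.0
grip_force: 0.0
t 1.1 row [419.7 119.  161.2] [-0.   0.  -6.8] TCPnow [ 0.4702 -0.1859  0.2724] F [ 1.2 -0.6 -0.7] w 87.0 0.0 q [ 0.82  0.01 -0.5   1.71  0.01  1.42  0.48]
```

```bash
python3 -m jog '[[[45,12,0,0,0,-2,87],[90,24,0,0,0,-4,87],[135,36,10,0,0,-5,87],[180,48,30,0,0,-6,87],[225,60,55,0,0,-6,87],[270,75,80,0,0,-6,87],[310,88,100,0,0,-6,87],[345,98,120,0,0,-6,87],[375,105,130,0,0,-6,87],[390,108,135,0,0,-6,87]]]'
python3 -m jog '[[[0,0,0,0,0,0,87],[0,0,0,0,0,0,87]]]' >/dev/null
python3 - <<'E'
from h import *
go([.523,.247,.095],tool(105.7))
d=grab('wrist'); save(d,'w1.png')
E
```

```text
time: 2.1
position: [0.5168, 0.2174, 0.1358]
tool_rot: [-1.915, -2.487, 0.001]
ft_force: [0.4, 0.0, 0.5]
grip_width: 1.0
grip_force: 0.0
t 2.3 row [31.5 13.1 61.2] [-0.1  0.  -1.1] TCPnow [0.5184 0.2132 0.1372] F [ 0.7 -0.4  0.3] w 87.1 0.0 q [ 0.29  0.29 -0.85  1.76  0.23  1.19 -0.36]
```

View pics/w1.png

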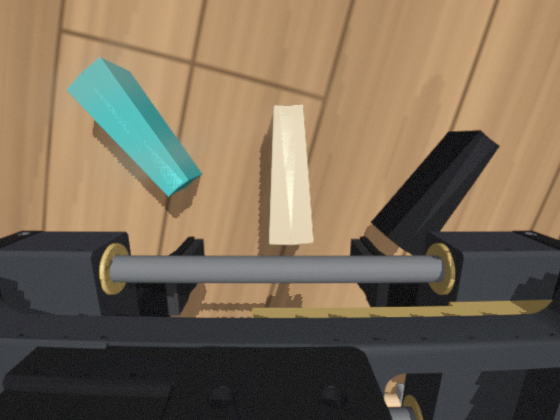

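The wrist view shows the brick at (291,175), between the fingers and in line with them, with its thick end nearest the gripper. I'll refine its pose from this view.

```bash
python3 - <<'E'
from h import *
d=load('wrist');P=cloud(d)
m=(abs(P[...,0]-.52)<.09)&(abs(P[...,1]-.25)<.09)&(P[...,2]>.044)&(P[...,2]<.056)&(d['image'][...,0]>150)
_,lab,st,_=cv2.connectedComponentsWithStats(m.astype(np.uint8),connectivity=4); m=lab==1+st[1:,4].argmax()
px=np.argwhere(m)[:,::-1]; Q=plane(d,px,.05)[:,:2]
print(len(Q),P[m][:,2].mean())
h=cv2.approxPolyDP(cv2.convexHull((Q*1e4).astype(np.int32)),40,True)[:,0]/1e1; print(h.round(1).tolist())
c=Q.mean(0); u,s,v=np.linalg.svd(Q-c,full_matrices=False); a=v[0]*(-np.sign(v[0,1])); x=(Q-c)@a; y=(Q-c)@[-a[1],a[0]]
print('yaw',np.degrees(np.arctan2(a[1],a[0])),'len',np.ptp(x),'mid',c+a*(x.max()+x.min())/2,[np.ptp(y[abs(x-q)<.005]) for q in(x.min()+.01,x.max()-.01)])
E
```

```text
5130 0.0490412308649972
[[555.7, 198.4], [515.2, 309.3], [493.2, 303.5], [518.3, 187.6]]
yaw -73.68846558853132 len 0.11997902599896693 mid [0.52064222 0.24921224] [np.float64(0.024768397756052937), np.float64(0.03883503730336743)]
```

```bash
python3 -m jog '[[[12,4,15,0,0,-0.8,87],[25,9,30,0,0,-0.8,87],[33.5,12,45,0,0,-0.8,87],[33.5,12,58,0,0,-0.8,87],[33.5,12,61,0,0,-0.8,87],[33.5,12,61,0,0,-0.8,87]]]'
python3 - <<'E'
from h import *
go([.5215,.2487,.027],tool(106))
E
```

```text
time: 2.95
position: [0.5216, 0.248, 0.0759]
tool_rot: [-1.906, -2.497, 0.003]
ft_force: [-0.7, -0.2, 0.5]
grip_width: 1.0
grip_force: 0.0
t 3.0 row [ 0.8  0.2 67.9] [-0.1  0.  -0.7] TCPnow [0.5216 0.248  0.0759] F [-0.7 -0.2  0.5] w 87.0 0.0 q [ 0.19  0.4  -0.82  1.78  0.33  1.1  -0.47]
```

```bash
python3 -m jog '[[[0.8,0,12,0,0,-0.6,87],[0.8,0,28,0,0,-0.6,87],[0.8,0,44,0,0,-0.6,87],[0.8,0,57,0,0,-0.6,87],[0.8,0,65,0,0,-0.6,87],[0.8,0,68,0,0,-0.6,87],[0.8,0,68,0,0,-0.6,87],[0.8,0,68,0,0,-0.6,60],[0.8,0,68,0,0,-0.6,45],[0.8,0,68,0,0,-0.6,38]]]' 15
python3 -m jog '[[[0,0,0,0,0,0,35],[0,0,0,0,0,0,32],[0,0,0,0,0,0,28],[0,0,0,0,0,0,24],[0,0,0,0,0,0,20],[0,0,0,0,0,0,10],[0,0,0,0,0,0,10]]]' 30
python3 - <<'E'
from h import *
go([.5215,.2487,.10],tool(106))
E
```

```text
time: 3.95
position: [0.5219, 0.2503, 0.0091]
tool_rot: [1.891, 2.508, 0.001]
ft_force: [-0.5, -0.5, 0.6]
grip_width: 0.809
grip_force: 0.0
time: 4.65
position: [0.5211, 0.2499, 0.0085]
tool_rot: [-1.891, -2.508, 0.002]
ft_force: [-1.9, -1.2, 2.8]
grip_width: 0.374
grip_force: 29.9
t 4.7 row [ -1.3   0.  -72.5] [-0.1  0.  -0. ] TCPnow [0.5211 0.2499 0.0085] F [-1.9 -1.2  2.8] w 32.5 29.90480122679287 q [ 0.15  0.49 -0.78  1.83  0.41  0.99 -0.52]
```

```bash
python3 -m jog '[[[0,0,-3,0,0,0,10],[0,0,-8,0,0,0,10],[0,0,-16,0,0,0,10],[0,0,-30,0,0,0,10],[0,0,-50,0,0,0,10],[0,0,-75,0,0,0,10],[0,0,-105,0,0,0,10],[0,0,-135,0,0,0,10],[0,0,-165,0,0,0,10],[0,0,-180,0,0,0,10]]]' 35
python3 - <<'E'
from h import *
go([.538,-.0095,.20],tool(-10.6,0,0))
E
```

```text
time: 5.65
position: [0.5226, 0.2513, 0.1924]
tool_rot: [1.889, 2.506, 0.007]
ft_force: [0.3, 0.3, -2.6]
grip_width: 0.378
grip_force: 34.9
t 5.7 row [-254.9  -57.    11.1] [  0.2  -0.3 116.6] TCPnow [0.5226 0.2513 0.1924] F [ 0.3  0.3 -2.6] w 32.9 34.90686681510397 q [ 0.25  0.29 -0.87  1.65  0.23  1.3  -0.39]
```

```bash
python3 -m jog '[[[-8,-2,0,0,0,4,10],[-25,-6,0,0,0,12,10],[-43,-10,0,0,0,20,10],[-61,-14,0,0,0,28,10],[-79,-18,0,0,0,36,10],[-97,-22,0,0,0,44,10],[-115,-26,0,0,0,52,10],[-133,-30,0,0,0,60,10],[-151,-34,0,0,0,68,10],[-169,-38,0,0,0,76,10]]]'
python3 -m jog '[[[-3,15,0,0,0,6,10],[-9,36,0,0,0,14,10],[-14,56,0,0,0,22,10],[-18,72,0,0,0,30,10],[-22,82,0,0,0,36,10],[-24,86,0,0,0,40,10],[-24,86,0,0,0,40,10],[-24,86,0,0,0,40,10]]]'
python3 - <<'E'
from h import *
go([.538,-.0095,.20],tool(-10.6,0,0))
for t in(45,-45): print(tool(-10.6,t).as_matrix()[:,2])
E
```

```text
time: 6.65
position: [0.5311, 0.0766, 0.1885]
tool_rot: [3.037, 0.804, -0.001]
ft_force: [-0.5, 0.0, -3.0]
grip_width: 0.376
grip_force: 34.9
time: 7.45
position: [0.5533, -0.0087, 0.1884]
tool_rot: [-3.13, 0.271, 0.001]
ft_force: [-0.6, 0.1, -2.8]
grip_width: 0.378
grip_force: 34.9
t 7.5 row [-15.    3.4   7.4] [-0.   0.   0.7] TCPnow [ 0.5533 -0.0087  0.1884] F [-0.6  0.1 -2.8] w 32.9 34.90586519928797 q [ 0.43  0.17 -0.51  1.73  0.09  1.27 -1.84]
[ 0.13007325  0.69504025 -0.70710678]
[-0.13007325 -0.69504025 -0.70710678]
```

```bash
cat > v.py <<'E'
from h import *
import sys
up=float(sys.argv[1])
r=tool(-10.6,-45,-4); t=np.array([.5391,-.0034,.104+up])
go(t-r.apply([-.0012,0,.0025]),r)
print('brick now',ctrl.get_state()['position']+R.from_rotvec(ctrl.get_state()['tool_rot']).apply([-.0012,0,-.0165]))
print('tool down axis', (R.from_rotvec(ctrl.get_state()['tool_rot']).inv().apply([0,0,-10])).round(2))
E
python3 v.py .1
```

```text
t 7.5 row [-13.9   8.8  -3.8] [-45.   -1.8  -3.1] TCPnow [ 0.5533 -0.0087  0.1884] F [-0.6  0.1 -2.8] w 32.9 34.90586519928797 q [ 0.43  0.17 -0.51  1.73  0.09  1.27 -1.84]
brick now [ 0.55215744 -0.00853453  0.20493032]
tool down axis [ 0.  0. 10.]
```

```bash
python3 -m jog '[[[-2,1,0,-5,-0.2,-0.3,10],[-4,2,-0.5,-12,-0.5,-0.8,10],[-7,4,-1,-19,-0.8,-1.3,10],[-9,5,-2,-26,-1,-1.8,10],[-11,7,-3,-33,-1.3,-2.3,10],[-13,8,-3.5,-40,-1.6,-2.8,10],[-14,9,-4,-45,-1.8,-3.1,10],[-14,9,-4,-45,-1.8,-3.1,10],[-14,9,-4,-45,-1.8,-3.1,10],[-14,9,-4,-45,-1.8,-3.1,10]]]'
python3 v.py .015
```

```text
time: 8.45
position: [0.5387, -0.0164, 0.1934]
tool_rot: [2.357, -0.142, -0.123]
ft_force: [-0.2, -0.1, -3.4]
grip_width: 0.378
grip_force: 34.9
t 8.4 row [  3.3 -61.6  60.1] [-0.1  0.1 -0.3] TCPnow [ 0.5387 -0.0164  0.1934] F [-0.2 -0.1 -3.4] w 32.9 34.914899018481265 q [-0.02  0.43 -0.52  1.64  0.76  1.72 -2.37]
brick now [ 0.53964503 -0.00482704  0.20511621]
tool down axis [ 0.47 -7.05  7.08]
```

```bash
python3 -m jog '[[[0.5,-4,4,0,0,0,10],[1,-12,11,0,0,0,10],[1.5,-22,21,0,0,0,10],[2,-32,31,0,0,0,10],[2.5,-42,41,0,0,-0.1,10],[3,-51,50,0,0,-0.3,10],[3.3,-57,56,0,0,-0.3,10],[3.3,-61,60,0,0,-0.3,10],[3.3,-61.5,60,0,0,-0.3,10],[3.3,-61.5,60,0,0,-0.3,10]]]'
python3 v.py .0
python3 - <<'E'
from h import *
d=grab('scene'); c=d['image'][150:300,180:360]; cv2.imwrite('pics/v1.png',cv2.resize(c,None,fx=4,fy=4,interpolation=cv2.INTER_CUBIC)[...,::-1])
E
```

```text
time: 9.45
position: [0.5378, -0.0143, 0.1068]
tool_rot: [2.356, -0.133, -0.126]
ft_force: [-0.1, 0.3, -3.5]
grip_width: 0.373
grip_force: 34.9
t 9.4 row [ 1.2 -9.8 10.7] [0.  0.  0.2] TCPnow [ 0.5378 -0.0143  0.1068] F [-0.1  0.3 -3.5] w 32.5 34.91556456077092 q [-0.04  0.54 -0.5   1.69  0.8   1.62 -2.47]
brick now [ 0.53874476 -0.00269712  0.11850306]
tool down axis [ 0.52 -7.06  7.07]
```

View pics/v1.png

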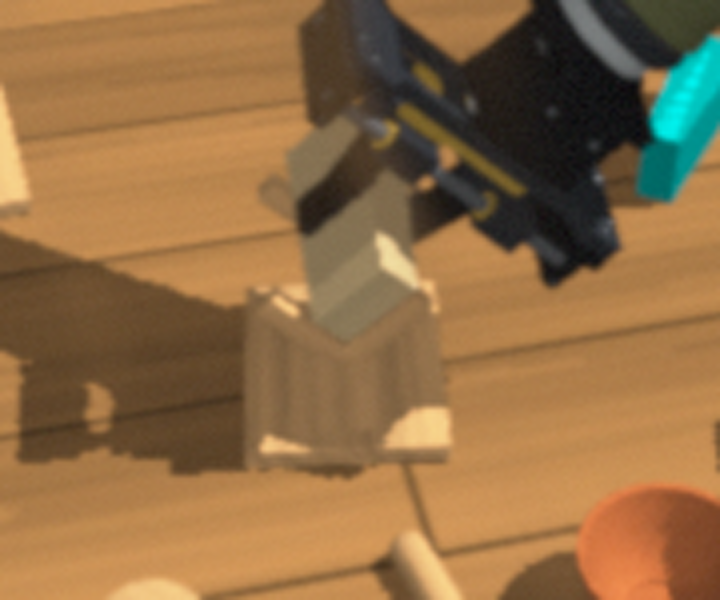

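The brick hangs just over the V, in line with it and rolled 45° (brick centre about (360,235) in the crop). I'll lower it gently.

```bash
python3 -m jog '[[[0.3,-2.5,3,0,0,0.1,10],[0.6,-5,5.5,0,0,0.2,10],[0.9,-7,7.8,0,0,0.2,10],[1,-8,8.8,0,0,0.2,10],[1.1,-8.6,9.5,0,0,0.2,10],[1.1,-8.6,9.5,0,0,0.2,10]]]'
python3 -m jog '[[[0,-0.4,0.4,0,0,0,10],[0,-0.7,0.7,0,0,0,10],[0,-0.7,0.7,0,0,0,10]]]'
python3 v.py 0
```

```text
time: 10.1
position: [0.5379, -0.0152, 0.0937]
tool_rot: [2.355, -0.137, -0.125]
ft_force: [-0.5, 0.3, -3.2]
grip_width: 0.376
grip_force: 34.9
time: 10.4
position: [0.538, -0.0151, 0.0933]
tool_rot: [2.355, -0.137, -0.124]
ft_force: [-0.9, 0.9, 0.9]
grip_width: 0.381
grip_force: 34.9
t 10.4 row [ 0.2 -0.7  0.7] [ 0.   0.  -0.1] TCPnow [ 0.538  -0.0151  0.0933] F [-0.9  0.9  0.9] w 33.2 34.861258277082925 q [-0.04  0.55 -0.5   1.7   0.8   1.6  -2.49]
brick now [ 0.53897299 -0.00342686  0.10499122]
tool down axis [ 0.49 -7.06  7.07]
```

```bash
python3 -m jog '[[[0,-0.3,0.3,0,0,0,10],[0,-0.5,0.5,0,0,0,10],[0,-0.5,0.5,0,0,0,10]]]' 12
python3 -m jog '[[[0,0,0,0,0,0,20],[0,0,0,0,0,0,20]]]' 3
python3 -m jog '[[[0,0,0,0,0,0,34],[0,0,0,0,0,0,36],[0,0,0,0,0,0,40],[0,0,0,0,0,0,50],[0,0,0,0,0,0,60],[0,0,0,0,0,0,72],[0,0,0,0,0,0,72]]]'
```

```text
time: 10.7
position: [0.538, -0.0151, 0.0932]
tool_rot: [2.354, -0.138, -0.124]
ft_force: [-1.3, 2.2, 5.2]
grip_width: 0.382
grip_force: 11.9
time: 10.9
position: [0.5382, -0.0153, 0.0927]
tool_rot: [2.354, -0.138, -0.124]
ft_force: [-0.6, 2.3, 5.2]
grip_width: 0.385
grip_force: 3.0
time: 11.6
position: [0.5378, -0.0152, 0.092]
tool_rot: [2.355, -0.137, -0.125]
ft_force: [0.1, -0.2, 0.6]
grip_width: 0.736
grip_force: 0.0
```

```bash
python3 -m jog '[[[0,0,-5,0,0,0,74],[0,0,-15,0,0,0,76],[0,0,-30,0,0,0,80],[0,0,-50,0,0,0,84],[0,0,-75,0,0,0,87],[0,0,-100,0,0,0,87],[0,0,-125,0,0,0,87],[0,0,-145,0,0,0,87],[0,0,-160,0,0,0,87],[0,0,-160,0,0,0,87]]]'
python3 - <<'E'
from h import *
d=grab('scene'); im=d['image'][150:300,180:360]
e=grab('top'); i2=e['image'][170:250,230:350]
a=cv2.resize(im,None,fx=2.6,fy=2.6); b=cv2.resize(i2,None,fx=3.3,fy=3.3); H=max(a.shape[0],b.shape[0])
p=lambda q:np.pad(q,((0,H-q.shape[0]),(0,0),(0,0)))
o=np.hstack([p(a),p(b)])[:,:800]; print(o.shape); cv2.imwrite('pics/v2.png',o[...,::-1])
# brick points: anything above 0.085 near the cradle, bright cream
for n in('top','scene'):
    g=load(n);P=cloud(g); m=(abs(P[...,0]-.539)<.09)&(abs(P[...,1]+.003)<.06)&(P[...,2]>.08)&(P[...,2]<.15)
    Q=P[m]; print(n,len(Q),np.percentile(Q[:,2],[5,50,95,99]))
E
```

```text
time: 12.6
position: [0.5594, 0.0989, 0.2067]
tool_rot: [2.358, -0.135, -0.121]
ft_force: [0.8, 0.4, -0.2]
grip_width: 0.996
grip_force: 0.0
(390, 800, 3)
top 1321 [0.09818303 0.11673166 0.13308953 0.13600769]
scene 1645 [0.09058149 0.11378191 0.13232276 0.13622707]
```

View pics/v2.png

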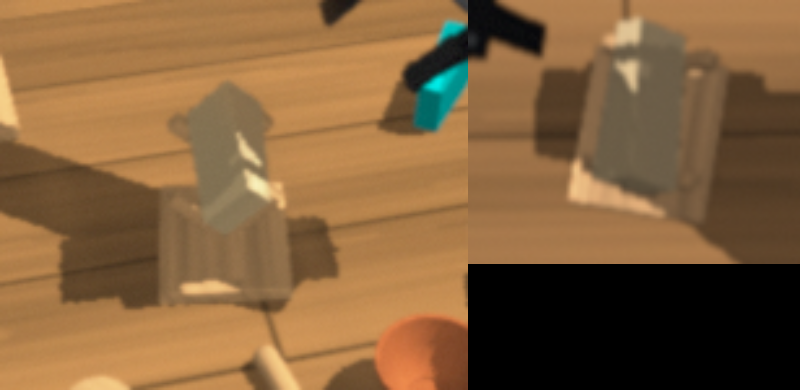

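The brick lies in the V (crop: about (230,160) in the scene view, (640,105) in the top view). Next I fit its two upper faces from depth.

```bash
cat > f.py <<'E'
from h import *
a=np.radians(-10.6); cx=np.array([np.cos(a),np.sin(a),0]); cy=np.array([-cx[1],cx[0],0]); C=np.array([.538,-.0095,0])
nR=(cy+[0,0,1])/2**.5; nL=(-cy+[0,0,1])/2**.5
s=lambda n,x:n
for n in('top','scene'):
    g=load(n);P=cloud(g); Q=P[np.isfinite(P).all(-1)]-C
    L=np.c_[Q@cx,(Q-[0,0,.075])@nR,(Q-[0,0,.075])@nL]  # trough, along nR (brick z), along nL (brick y)
    m=(abs(L[:,0])<.075)&(L[:,1]>.003)&(L[:,1]<.058)&(L[:,2]>.003)&(L[:,2]<.055); L=L[m]
    # free broad face: distance along nL = 32.5 -+ slope*x
    def fit(k,sel,oth):
        for _ in range(8):
            A=np.c_[L[:,0],L[:,oth],np.ones(len(L))]; c=np.linalg.lstsq(A[sel],L[sel,k],rcond=None)[0]; sel=(abs(A@c-L[:,k])<.003)&base
        B=L[sel]; print(n,'axis',k,'slope x,oth (deg)',np.degrees(np.arctan(c[:2])).round(1),'off',c[2].round(4),'n',sel.sum(),'x range',np.percentile(B[:,0],[1,99]).round(4),'oth range',np.percentile(B[:,oth],[2,98]).round(4))
    base=(L[:,1]<.045)&(L[:,1]>.01); fit(2,base&(L[:,2]>.02),1)
    base=(L[:,1]>.044)&(L[:,2]<.035); fit(1,base,2)
E
python3 f.py
```

```text
top axis 2 slope x,oth (deg) [-8.  -0.2] off 0.0327 n 476 x range [-0.0556  0.0616] oth range [0.0112 0.0442]
top axis 1 slope x,oth (deg) [ 0.1 -0.3] off 0.0499 n 420 x range [-0.0575  0.0593] oth range [0.0038 0.0341]
scene axis 2 slope x,oth (deg) [-8.   0.2] off 0.0334 n 580 x range [-0.0547  0.0626] oth range [0.0105 0.0443]
scene axis 1 slope x,oth (deg) [-0.2 -1.5] off 0.0501 n 400 x range [-0.0572  0.0618] oth range [0.004 0.034]
```

```bash
cat > g2.py <<'E'
from h import *
from f import C,cx,nR,nL
r1=tool(-10.6,-45,-4); r2=r1*R.from_euler('X',90,degrees=True)
o=C+[0,0,.075]+.025*nR+.0162*nL+.0015*cx
print('origin',o.round(4))
print('mid'); go([.545,.01,.29],tool(-10.6,0,0),False)
print('pre'); go(o-r2.apply([0,0,.11]),r2)
print('grasp'); go(o-r2.apply([0,0,.004]),r2)
E
python3 g2.py | grep -v axis
```

```text
origin [ 0.5406 -0.0037  0.1041]
mid
t 12.7 row [ -6.1 121.7   1.6] [45.   1.6  3.7] TCPnow [0.5587 0.0961 0.205 ] F [-0.4 -0.1 -0.5] w 86.7 0.0 q [-0.18  0.57 -0.54  1.44  0.75  1.87 -2.46]
pre
t 12.7 row [  0.7  91.4 143.1] [90.   0.  -0.1] TCPnow [0.5587 0.0961 0.205 ] F [-0.4 -0.1 -0.5] w 86.7 0.0 q [-0.18  0.57 -0.54  1.44  0.75  1.87 -2.46]
grasp
t 12.7 row [  0.7 -14.6 143. ] [90.   0.  -0.1] TCPnow [0.5587 0.0961 0.205 ] F [-0.4 -0.1 -0.5] w 86.7 0.0 q [-0.18  0.57 -0.54  1.44  0.75  1.87 -2.46]
```

```bash
python3 -m jog '[[[0,15,-5,4,0,0,87],[-1,35,-8,11,0,0.5,87],[-2,55,-8,19,0.5,1,87],[-3,75,-6,27,1,2,87],[-4,95,-3,35,1,3,87],[-5,110,0,41,1.5,3.4,87],[-6,120,1,45,1.6,3.7,87],[-6,122,1.6,45,1.6,3.7,87],[-6,122,1.6,45,1.6,3.7,87]]]'
python3 g2.py | grep -v axis
```

```text
time: 13.6
position: [0.5445, 0.0087, 0.2897]
tool_rot: [3.126, -0.293, -0.003]
ft_force: [-0.2, 0.9, -0.1]
grip_width: 1.001
grip_force: 0.0
origin [ 0.5406 -0.0037  0.1041]
mid
t 13.6 row [ 0.2 -1.4 -0.3] [ 0.1  0.1 -0.1] TCPnow [0.5445 0.0087 0.2897] F [-0.2  0.9 -0.1] w 87.1 0.0 q [ 0.44  0.1  -0.54  1.59  0.06  1.46 -1.87]
pre
t 13.6 row [  5.1  76.8 121.5] [45.1 -3.7 -1.7] TCPnow [0.5445 0.0087 0.2897] F [-0.2  0.9 -0.1] w 87.1 0.0 q [ 0.44  0.1  -0.54  1.59  0.06  1.46 -1.87]
grasp
t 13.6 row [ -2.3   1.9 196.2] [45.1 -3.7 -1.7] TCPnow [0.5445 0.0087 0.2897] F [-0.2  0.9 -0.1] w 87.1 0.0 q [ 0.44  0.1  -0.54  1.59  0.06  1.46 -1.87]
```

```bash
python3 -m jog '[[[1,15,5,5,-0.4,-0.2,87],[2,32,15,12,-1,-0.5,87],[2.5,48,30,20,-1.6,-0.8,87],[3,60,48,27,-2.2,-1,87],[4,68,68,34,-2.8,-1.3,87],[4.5,73,88,40,-3.3,-1.5,87],[5,76,105,45,-3.7,-1.7,87],[5,77,116,45.1,-3.7,-1.7,87],[5,77,121.5,45.1,-3.7,-1.7,87],[5,77,121.5,45.1,-3.7,-1.7,87]]]'
python3 -m jog '[[[0,0,0,0,0,0,87],[0,0,0,0,0,0,87]]]'
python3 g2.py | grep -v axis|tail -4
```

```text
time: 14.6
position: [0.5361, -0.0641, 0.1691]
tool_rot: [-2.346, 0.175, -0.007]
ft_force: [-0.3, 0.7, 0.2]
grip_width: 1.002
grip_force: 0.0
time: 14.8
position: [0.5366, -0.0659, 0.1706]
tool_rot: [-2.347, 0.176, -0.012]
ft_force: [-0.7, 0.8, 0.4]
grip_width: 1.0
grip_force: 0.0
pre
t 14.8 row [-1.2  3.2  0. ] [ 0.  -0.   0.4] TCPnow [ 0.5366 -0.0659  0.1706] F [-0.7  0.8  0.4] w 87.0 0.0 q [ 0.83  0.39 -0.37  1.72 -0.59  1.42 -1.06]
grasp
t 14.8 row [ -1.2   3.2 106. ] [ 0.  -0.   0.4] TCPnow [ 0.5366 -0.0659  0.1706] F [-0.7  0.8  0.4] w 87.0 0.0 q [ 0.83  0.39 -0.37  1.72 -0.59  1.42 -1.06]
```

Reached. Now in along the tool axis, in two stages.

```bash
python3 -m jog '[[[-1,2,6,0,0,0.4,87],[-1.2,3.2,18,0,0,0.4,87],[-1.2,3.2,34,0,0,0.4,87],[-1.2,3.2,50,0,0,0.4,87],[-1.2,3.2,62,0,0,0.4,87],[-1.2,3.2,68,0,0,0.4,87],[-1.2,3.2,70,0,0,0.4,87],[-1.2,3.2,70,0,0,0.4,87]]]'
python3 g2.py | grep -v axis|tail -1
```

```text
time: 15.6
position: [0.5386, -0.0196, 0.1174]
tool_rot: [-2.345, 0.189, -0.006]
ft_force: [0.2, -0.1, 0.3]
grip_width: 0.998
grip_force: 0.0
t 15.6 row [ 0.5 -1.9 35.7] [-0.1 -0.  -0.3] TCPnow [ 0.5386 -0.0196  0.1174] F [ 0.2 -0.1  0.3] w 86.8 0.0 q [ 0.78  0.42 -0.4   1.81 -0.62  1.28 -1.05]
```

```bash
python3 -m jog '[[[0.3,-1,5,0,0,-0.3,87],[0.5,-1.9,13,0,0,-0.3,87],[0.5,-1.9,22,0,0,-0.3,87],[0.5,-1.9,30,0,0,-0.3,87],[0.5,-1.9,34.5,0,0,-0.3,87],[0.5,-1.9,35.7,0,0,-0.3,87],[0.5,-1.9,35.7,0,0,-0.3,87],[0.5,-1.9,35.7,0,0,-0.3,87]]]'
python3 g2.py | grep -v axis|tail -1
```

```text
time: 16.4
position: [0.5417, 0.0066, 0.0937]
tool_rot: [-2.345, 0.183, -0.009]
ft_force: [0.5, 0.1, -0.2]
grip_width: 0.998
grip_force: 0.0
t 16.4 row [-0.2 -0.1  0.3] [-0.1 -0.   0. ] TCPnow [0.5417 0.0066 0.0937] F [ 0.5  0.1 -0.2] w 86.8 0.0 q [ 0.76  0.43 -0.41  1.85 -0.63  1.21 -1.04]
```

```bash
python3 -m jog '[[[0,0,0,0,0,0,70],[0,0,0,0,0,0,60],[0,0,0,0,0,0,55],[0,0,0,0,0,0,53],[0,0,0,0,0,0,51],[0,0,0,0,0,0,49],[0,0,0,0,0,0,47],[0,0,0,0,0,0,45]]]' 4
python3 -m jog '[[[0,0,0,0,0,0,40],[0,0,0,0,0,0,40],[0,0,0,0,0,0,30]]]' 35
python3 g2.py | grep -v axis|tail -1
```

```text
time: 17.2
position: [0.5416, 0.0075, 0.094]
tool_rot: [-2.344, 0.182, -0.009]
ft_force: [-0.6, 1.4, 1.8]
grip_width: 0.578
grip_force: 4.0
time: 17.5
position: [0.5416, 0.0075, 0.094]
tool_rot: [-2.344, 0.182, -0.009]
ft_force: [-0.7, 1.3, 2.9]
grip_width: 0.575
grip_force: 35.0
t 17.5 row [ 0.   0.7 -0.1] [-0.2  0.   0.1] TCPnow [0.5416 0.0075 0.094 ] F [-0.7  1.3  2.9] w 50.0 34.98651257716119 q [ 0.76  0.43 -0.41  1.85 -0.63  1.21 -1.04]
```

```bash
python3 -m jog '[[[0,-0.7,-0.7,0,0,0,30],[0,-2,-2,0,0,0,30],[0,-5,-5,0,0,0,30],[0,-11,-11,0,0,0,30],[0,-21,-21,0,0,0,30],[0,-35,-35,0,0,0,30],[0,-50,-50,0,0,0,30],[0,-65,-65,0,0,0,30],[0,-78,-78,0,0,0,30],[0,-82,-82,0,0,0,30]]]'
cat > p.py <<'E'
from h import *
import sys
up=float(sys.argv[1]); yaw=float(sys.argv[2]) if len(sys.argv)>2 else 14.2
# brick held: origin 4 mm beyond grasp point, tool x = -brick x; on the pier brick x dips 4 deg towards pier -x
T=np.array([.5095,-.282,.0835+.016+up])
r=tool(yaw)*R.from_euler('Y',4,degrees=True)
if r.as_matrix()[2,0]<0: r=tool(yaw)*R.from_euler('Y',-4,degrees=True)
go(T-r.apply([0,0,.004]),r); c=R.from_rotvec(ctrl.get_state()['tool_rot'])
print('x axis',r.as_matrix()[:,0].round(3),'brick now',(ctrl.get_state()['position']+c.apply([0,0,-.015])).round(4),'down',c.inv().apply([0,0,-10]).round(2))
E
python3 p.py .1
```

```text
time: 18.5
position: [0.5482, 0.0056, 0.2122]
tool_rot: [-2.347, 0.181, -0.014]
ft_force: [-0.7, 0.3, -3.3]
grip_width: 0.57
grip_force: 35.0
t 18.5 row [   2.6  224.1 -185.8] [-44.2  -2.5 -23.3] TCPnow [0.5482 0.0056 0.2122] F [-0.7  0.3 -3.3] w 49.6 34.9908992042765 q [ 0.77  0.3  -0.42  1.75 -0.65  1.4  -1.17]
x axis [0.967 0.245 0.07 ] brick now [ 0.5472 -0.005   0.2227] down [0.45 7.08 7.05]
```

```bash
python3 -m jog '[[[0,10,-8,-2,-0.1,-1,30],[0.3,30,-25,-6,-0.3,-3,30],[0.6,54,-45,-11,-0.6,-5.6,30],[1,80,-66,-16,-0.9,-8.3,30],[1.3,107,-89,-21,-1.2,-11.1,30],[1.6,134,-111,-26.5,-1.5,-14,30],[2,161,-134,-32,-1.8,-16.8,30],[2.3,187,-155,-37,-2.1,-19.5,30],[2.5,208,-173,-41,-2.3,-21.7,30],[2.6,220,-183,-43.5,-2.5,-23,30]]]'
python3 -m jog '[[[0,3,-2,-0.5,0,-0.2,30],[0,3,-2,-0.5,0,-0.2,30],[0,3,-2,-0.5,0,-0.2,30]]]'
python3 - <<'E'
from h import *
grab('scene');grab('top')
d=load('scene'); cv2.imwrite('pics/p1.png',cv2.resize(d['image'][130:310,60:260],None,fx=3,fy=3)[...,::-1])
E
python3 p.py .03; python3 m2.py | grep -E 'pier|crad'
```

```text
time: 19.5
position: [0.5088, -0.2779, 0.1818]
tool_rot: [-3.095, -0.376, -0.098]
ft_force: [-0.4, -0.4, -2.5]
grip_width: 0.574
grip_force: 35.0
time: 19.8
position: [0.5108, -0.2785, 0.1841]
tool_rot: [-3.1, -0.383, -0.102]
ft_force: [0.3, -0.0, -3.4]
grip_width: 0.572
grip_force: 35.0
t 19.9 row [-5.6  3.4 69.3] [-0.4  0.2 -0.1] TCPnow [ 0.5108 -0.2787  0.1841] F [-0.5 -0.1 -3.3] w 49.8 34.991157269105315 q [ 0.77  0.18 -0.32  1.71  0.01  1.21 -0.87]
x axis [0.967 0.245 0.07 ] brick now [ 0.5099 -0.2791  0.1991] down [-0.67  0.08  9.98]
top pier 122 [ 467.4 -291.5] [33.  38.1] ang 15.4 z [0.0725 0.0768 0.0816] mean [ 0.4656 -0.288   0.0768]
top pier_c1 670 [ 496.  -260.4] [158.4  57.6] ang 34.1 z [0.0066 0.0417 0.0802] mean [ 0.4774 -0.2719  0.0418]
top cradle 1574 [537.6  -9.3] [110.1 130.4] ang 79.6 z [0.01   0.0137 0.0178] mean [ 0.536  -0.0096  0.0137]
scene pier 676 [ 508.5 -282.3] [123.9  40.7] ang 14.1 z [0.0755 0.0847 0.0925] mean [ 0.5137 -0.281   0.0847]
scene pier_c1 1979 [ 511.9 -281.2] [147.4  65.2] ang 13.4 z [0.0082 0.0518 0.0916] mean [ 0.5415 -0.2755  0.0567]
scene cradle 1232 [538.3 -10.2] [109.4 131.8] ang 79.6 z [0.0106 0.0143 0.0171] mean [ 0.5617 -0.0164  0.0142]
```

View pics/p1.png

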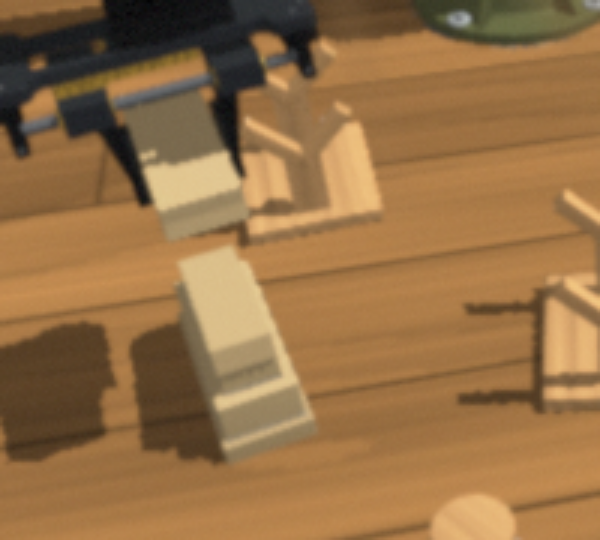

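The crop shows the brick level above the pier, thin end towards the camera (crop about (190,160); pier (235,345)). I'll check how it sits in the hand against the cloud.

```bash
cat > hand.py <<'E'
from h import *
s=ctrl.get_state(); c=R.from_rotvec(s['tool_rot'])
for n in('scene','top'):
    P=cloud(load(n)); Q=P[np.isfinite(P).all(-1)&(load(n)['image'][...,0]>90)]; L=c.inv().apply(Q-s['position'])+[0,0,.015]
    m=(abs(L[:,0])<.075)&(abs(L[:,1])<.028)&(abs(L[:,2])<.024); L=L[m]
    # thin end face and the visible top face beyond the gripper
    e=L[(L[:,0]>.05)&(abs(L[:,1])<.02)&(abs(L[:,2])<.008)]
    t=L[(L[:,2]<-.008)&(abs(L[:,0])<.055)&(abs(L[:,1])<.02)&(abs(L[:,0])>.015)]
    A=np.c_[t[:,:2],np.ones(len(t))]; q=np.linalg.lstsq(A,t[:,2],rcond=None)[0] if len(t)>5 else 0
    print(n,len(L),'x',np.percentile(L[:,0],[1,99]).round(4),'thin end x',np.median(e[:,0]).round(4) if len(e) else None,len(e),'top plane: slope',np.degrees(q[:2]).round(1) if len(t)>5 else '',np.round(q,4),len(t))
    top=L[(L[:,2]<0)&(L[:,0]>.02)]; print('  y edges',np.percentile(top[:,1],[2,98]).round(4) if len(top) else '')
E
python3 hand.py
```

```text
scene 1298 x [-0.0505  0.0612] thin end x 0.0592 176 top plane: slope [ 4.3 -0.1] [ 0.0748 -0.0015 -0.0165] 538
  y edges [-0.023   0.0241]
top 385 x [-0.0584  0.0609] thin end x 0.0612 1 top plane: slope [ 4.1 -0.1] [ 0.0722 -0.0019 -0.0154] 208
  y edges [-0.0239  0.0235]
```

```bash
python3 -m jog '[[[-0.5,0.4,5,-0.1,0,0,30],[-1.3,1,15,-0.2,0.1,0,30],[-2.5,1.6,28,-0.4,0.2,-0.1,30],[-3.7,2.2,42,-0.4,0.2,-0.1,30],[-4.7,2.9,55,-0.4,0.2,-0.1,30],[-5.4,3.3,64,-0.4,0.2,-0.1,30],[-5.6,3.4,68,-0.4,0.2,-0.1,30],[-5.6,3.4,69.3,-0.4,0.2,-0.1,30],[-5.6,3.4,69.3,-0.4,0.2,-0.1,30],[-5.6,3.4,69.3,-0.4,0.2,-0.1,30]]]'
python3 p.py .004
```

```text
time: 20.9
position: [0.5109, -0.2828, 0.1154]
tool_rot: [-3.108, -0.386, -0.111]
ft_force: [0.0, -0.3, -3.1]
grip_width: 0.57
grip_force: 35.0
t 20.9 row [-2.  -1.2 26.8] [ 0.1 -0.1 -0. ] TCPnow [ 0.5109 -0.2828  0.1154] F [ 0.  -0.3 -3.1] w 49.6 34.99104106100276 q [ 0.77  0.24 -0.32  1.79  0.03  1.07 -0.88]
x axis [0.967 0.245 0.07 ] brick now [ 0.5098 -0.2831  0.1304] down [-0.71 -0.01  9.97]
```

```bash
python3 -m jog '[[[-0.5,-0.5,5,0,0,0,30],[-1,-1,12,0.1,-0.1,0,30],[-1.5,-1.2,19,0.1,-0.1,0,30],[-1.8,-1.2,24,0.1,-0.1,0,30],[-2,-1.2,26.5,0.1,-0.1,0,30],[-2,-1.2,26.8,0.1,-0.1,0,30],[-2,-1.2,26.8,0.1,-0.1,0,30]]]'
python3 p.py .0
```

```text
time: 21.6
position: [0.51, -0.2816, 0.0879]
tool_rot: [-3.106, -0.386, -0.106]
ft_force: [-0.1, 0.2, -3.0]
grip_width: 0.567
grip_force: 35.0
t 21.6 row [0.2 0.3 3.4] [-0.1  0.1 -0. ] TCPnow [ 0.51   -0.2816  0.0879] F [-0.1  0.2 -3. ] w 49.3 34.99112301506102 q [ 0.76  0.27 -0.31  1.82  0.04  1.02 -0.88]
x axis [0.967 0.245 0.07 ] brick now [ 0.509  -0.2819  0.1028] down [-0.69  0.01  9.98]
```

Now creeping down, watching the force.

```bash
python3 -m jog '[[[0,0.3,0.8,0,0,0,30],[0,0.3,1.5,0,0,0,30],[0,0.3,2,0,0,0,30],[0,0.3,2,0,0,0,30]]]'
python3 p.py 0 | head -1
python3 -m jog '[[[0,0,0.5,0,0,0,30],[0,0,0.8,0,0,0,30],[0,0,0.8,0,0,0,30]]]'
```

```text
time: 22.0
position: [0.5102, -0.2819, 0.0859]
tool_rot: [-3.106, -0.386, -0.107]
ft_force: [0.3, -0.3, -2.3]
grip_width: 0.57
grip_force: 35.0
t 22.0 row [ 0.2 -0.   1.4] [-0.1  0.1 -0. ] TCPnow [ 0.5102 -0.2819  0.0859] F [ 0.3 -0.3 -2.3] w 49.6 34.99121800297871 q [ 0.76  0.27 -0.31  1.82  0.04  1.02 -0.88]
time: 22.3
position: [0.5102, -0.2819, 0.0857]
tool_rot: [-3.107, -0.386, -0.106]
ft_force: [-2.8, 0.7, 3.3]
grip_width: 0.57
grip_force: 35.0
```

```bash
python3 -m jog '[[[0,0,0.3,0,0,0,40],[0,0,0.3,0,0,0,40],[0,0,0.3,0,0,0,40]]]' 8
python3 -m jog '[[[0,0,0.3,0,0,0,45],[0,0,0.3,0,0,0,45]]]' 3
python3 -m jog '[[[0,0,0,0,0,0,50.5],[0,0,0,0,0,0,52],[0,0,0,0,0,0,55],[0,0,0,0,0,0,60],[0,0,0,0,0,0,66],[0,0,0,0,0,0,70],[0,0,0,0,0,0,70]]]'
python3 p.py 0
```

```text
time: 22.6
position: [0.5102, -0.2819, 0.0856]
tool_rot: [-3.107, -0.386, -0.106]
ft_force: [-3.0, 1.6, 6.2]
grip_width: 0.569
grip_force: 8.0
time: 22.8
position: [0.5106, -0.2818, 0.085]
tool_rot: [-3.107, -0.386, -0.107]
ft_force: [-1.5, 0.1, 4.0]
grip_width: 0.575
grip_force: 3.0
time: 23.5
position: [0.5102, -0.2817, 0.0844]
tool_rot: [-3.106, -0.386, -0.106]
ft_force: [-0.3, -0.0, -0.3]
grip_width: 0.785
grip_force: 0.0
t 23.5 row [ 0.3  0.1 -0.1] [-0.1  0.1 -0. ] TCPnow [ 0.5102 -0.2817  0.0844] F [-0.3 -0.  -0.3] w 68.3 0.0 q [ 0.76  0.27 -0.31  1.82  0.04  1.02 -0.88]
x axis [0.967 0.245 0.07 ] brick now [ 0.5093 -0.282   0.0994] down [-0.69  0.01  9.98]
```

Released. Withdraw along the tool axis, away to the side, then check.

```bash
python3 -m jog '[[[0,0,-4,0,0,0,72],[0,0,-12,0,0,0,76],[0,0,-25,0,0,0,80],[0,0,-45,0,0,0,87],[0,0,-70,0,0,0,87],[0,0,-100,0,0,0,87],[0,0,-130,0,0,0,87],[0,0,-160,0,0,0,87],[0,0,-180,0,0,0,87],[0,0,-180,0,0,0,87]]]' | head -2
python3 -m jog '[[[-10,-20,0,0,0,0,87],[-20,-60,0,0,0,0,87],[-30,-105,0,0,0,0,87],[-30,-150,0,0,0,0,87],[-30,-190,0,0,0,0,87],[-30,-220,0,0,0,0,87],[-30,-230,0,0,0,0,87],[-30,-230,0,0,0,0,87]]]' | head -2
cat > chk.py <<'E'
from h import *
a=np.radians(14.2); X=np.array([np.cos(a),np.sin(a)]); Y=np.array([-X[1],X[0]]); c=np.array([.5093,-.282])
for n in('top','scene'):
    d=grab(n);P=cloud(d); m=(abs(P[...,0]-.51)<.09)&(abs(P[...,1]+.28)<.09)&(P[...,2]>.108)&(P[...,2]<.13)
    _,lab,st,_=cv2.connectedComponentsWithStats(m.astype(np.uint8),connectivity=4); m=lab==1+st[1:,4].argmax()
    px=np.argwhere(m)[:,::-1]; Q=P[m]; z=np.median(Q[:,2]); F=plane(d,px,.116)[:,:2]-c
    A=np.c_[Q[:,:2]-c,np.ones(len(Q))]; k=abs(Q[:,2]-z)<.006; s=np.linalg.lstsq(A[k],Q[k,2],rcond=None)[0]
    rc=cv2.minAreaRect(((F+c)*1000).astype(np.float32)); x,y=F@X,F@Y
    print(n,len(Q),'z',z.round(4),'tilt along/across',np.degrees([s[:2]@X,s[:2]@Y]).round(2),'rect',np.round(rc[0],1),np.round(rc[1],1),round(rc[2],1),'off along/across mm',(1e3*(x.max()+x.min())/2).round(1),(1e3*(y.max()+y.min())/2).round(1))
i=np.hstack([cv2.resize(load('scene')['image'][130:330,60:350],(460,317)),cv2.resize(load('top')['image'][90:310,140:440],(340,250)).copy().repeat(1,0) if 0 else cv2.resize(load('top')['image'][100:310,200:430],(340,317))])
cv2.imwrite('pics/end.png',i[...,::-1])
E
python3 chk.py
```

```text
time: 24.5
position: [0.5, -0.286, 0.2691]
time: 25.3
position: [0.4128, -0.0684, 0.2622]
top 735 z 0.1161 tilt along/across [ 0.06 -0.66] rect [ 509.6 -281.8] [118.8  53.4] 13.4 off along/across mm 0.3 -0.3
scene 1050 z 0.1165 tilt along/across [-0.61  0.21] rect [ 513.  -282.1] [131.8  49.9] 13.8 off along/across mm 3.5 -1.4
```

View pics/end.png

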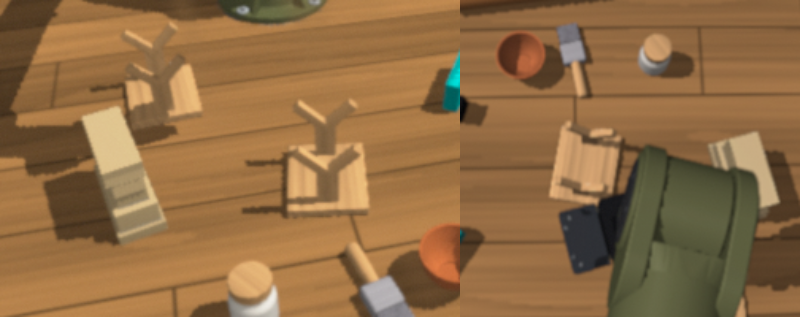

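The brick sits level on the pier, centred to within about 1 mm and in line to within about 1° (crop about (115,145)). The cradles, bowl, jar and brush stand undisturbed, and the arm is clear.

```bash
python3 -c "
from bench import ctrl
print(ctrl.close_job())"
```

```text
the job is handed in; nothing more can be done
None
```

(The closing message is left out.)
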